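# Card a carton on the packing carousel and hold it to the front

## Task

Take the upright order card out of its wooden rest block and slide it all the way down into the slot of the card holder on the parts carousel, and let go of it. Then take the carousel by its upright knob and turn it until the card holder is lined up with the pointer that sticks out of the carousel's foot, and hold it still there: finish while still holding the knob. Leave the other things on the bench where they are.

Things in the scene. Friction and masses are not known exactly. Their poses are not given: they have to be found in the camera images.
- card_center (a point): Centre of the loose order card: stiff flat grey plate, paper panel on both faces, 5 mm thick (its x), 60 wide (y), 80 tall (z), 28 to 56 g. It starts upright in a slot (8 x 63 mm) of a fixed wooden rest block (46 x 86 mm, 22 high), lower edge on the bench, upper 58 mm free; it lifts straight out.
- slot_floor (a point): Middle of the slot's floor in the card holder, a black block (26 x 80 mm, 22 high) fixed on the carousel near its rim. Slot: open above, mouth chamfered 3 mm, 7 mm wide along this x (radial, -x outward), 62 mm long (y), 22 deep to the carousel's top. A card fully home has its centre 40 mm above this point, thickness along this x. 115 mm from the axis; turns with the carousel.
- knob_grip (a point): Grip point of the carousel's knob: an upright round metal post, 18 mm in diameter, fixed on the carousel 115 mm from its axis, 60 degrees counter-clockwise (from above) from the card holder. Its top is 46 mm above the carousel's top, 14 mm above this point; a thicker foot (26 mm) ends 9 mm above the carousel. 65 mm are free all round it.
- front_mark (a point): Where the slot's middle (slot_floor) must come: 115 mm from the carousel's axis, in line with the pointer, 28 mm above the bench. The pointer is a dark steel tongue with a small metal cone, sticking out from under the carousel roughly towards the robot; the cone stands 168 mm from the axis.
- stand: Fixed steel foot of the carousel; origin on the bench under the vertical axis, -x along the pointer. The carousel is a grey disc, 290 mm across, top 28 mm above the bench. Fixed on it near the middle: a white carton (46 x 60, 30 mm high) behind the card holder, starting 52 mm inward of the slot's middle, a tub (70 mm high) and a label roll (50 mm high).
- carousel (a joint): Angle of the carousel (rad), counter-clockwise seen from above; 0 or 2 pi when the card holder is at the pointer. It turns either way (stops at -7 and 7) with light friction, about 0.15 Nm, has no spring and stays where it is left.
- tape: Bystander: roll of brown packing tape, 116 mm across, 48 mm high, lying flat; origin at the centre of its underside.
- spool: Bystander: flat line spool, 79 mm across, 22 mm high, lying flat; origin at the centre of its underside.
- red_box: Bystander: small product carton, 51 x 75 x 29 mm; origin at the centre of its underside.
There are look-alikes about, which are no part of the job. Of the things that look like the part that bears card_center, the smallest one is meant.

How it is judged:
By the outcome, as a careful person would: the job done as asked, in the order asked, and still so for the second after the job is handed in, while the arm keeps its last pose, push and grip.
It also fails if it takes over 72 s, if anything falls off the work surface, if the arm or the gripper's body presses on something with over 40 N, if the wrist force passes 120 N, or if a joint passes its speed limit or range.

## Robot

A 6-joint arm with a two-finger parallel gripper is mounted at the origin on the work surface; the furniture and walls round the work are solid. World frame = base frame: x ahead of the robot, y to its left, z up, the work surface at z = 0. Lengths are in m, angles in rad, forces in N, time in s.
With the tool pointing down it reaches from about 0.375 to 0.9 m from the base axis. Payload 3.1 kg.
Tool frame: the origin (TCP) lies on the centre line of the jaws, within the pads' length; the fingertips stand 19 mm ahead of it and the grasp point (between the pads) is the TCP; z points along the fingers, y is the line along which they close (so a half turn about z gives the same grasp; the last joint's range is limited). The gripper opens to 85 mm and grips with 20 to 120 N. Pads are 22 mm wide; open, the fingers measure 114 mm over their backs; the gripper's body (76 mm by 85 mm) begins 54 mm behind the grasp point. The pads swing forward as they close: fully open they stand 13 mm farther back than shut.
Start: joints at [-1.484, 0.527, 1.433, -0, 1.181, -0.178], TCP at [0.164, -0.603, 0.25] pointing down, gripper open.
Joint ranges: [-3.08, 3.08], [-0.75, 2.2], [0.22, 2.44], [-1.43, 4.57], [0, 2.65], [-2.85, 2.85]. Speed limits (rad/s): [2.79, 2.79, 3.14, 3.14, 3.14, 3.14].

## Interface

Orientations are given as a unit quaternion [x, y, z, w].
In Python, from station import manip gives the robot as it stands.
- The arm moves only by the tool servo_tool, never from a script. Its argument "rows" is a list that holds one entry, the list of rows, each a list of 7 numbers: the turn, a rotation vector about the tool's x, y, z in degrees, then the shift along the tool's x, y, z in m, then the gripper command: -1 is shut, 1 is fully open, values between are in proportion. In form: [[[wx, wy, wz, tx, ty, tz, jaw], ...]]. A call has 1 to 8 rows; each row shifts and turns the commanded pose from where the row before left it, along the tool's axes as they then stand; what a row does not reach is not made up. A row lasts 1/12 s, in which the tool goes at most 41.7 mm and 7.16 degrees, less where a joint would pass 70% of its speed; a pose out of reach is approached as far as the arm can. A call is refused whole if a number of a shift passes 0.0417 or a number of a turn 7.16, either way. A call with a gripper value outside its range is refused whole. The fingers move at their own pace and stop on an object; "squeeze" is the grip in N (left out, the last holds). Time passes only in rows, so rows that do not move let the fingers close. It gives the time, the measured TCP pose, the force, the opening and the grip force at its end, in the units of the state.
- manip.sense(): the state, without advancing time (a new reading comes with each control period).
- manip.snapshot(name): name is "scene" or "top"; returns the picture (400x640x3 uint8, blue, green, red); there is no depth.
- manip.camera_info(name): a dict with "K" (3x3 intrinsics, pixels), "k1" (the pictures are not rectified: a ray, as slopes to the right and down, at radius r is drawn at 1 + k1 r^2 times it, then the intrinsics apply), "camera_from_world" (4x4, takes a point from world to camera coordinates). Camera axes: x right, y down, z forward; pixel columns grow to the right and rows downward; lengths in m; the calibration is good to about 2 mm. A picture is of the moment at which its call begins. camera_info takes no time and is no camera call.
- manip.sign_off(): hands the job in; it is judged then, once.
The state is a dict: "t": time; "q": joint angles; "qd": joint speeds; "tau": joint torques, N m; "tcp_pos": TCP position; "tool_rot": TCP orientation; "force": force on the tool from outside, world axes, zero at the start; "ft_torque": the same for the moment, N m; "finger_gap": opening from 0.0 (shut) to 1.0 (fully open); "gripper_force": force on a finger pad.
Only numpy, scipy, OpenCV 4.12 (cv2) and the standard library are available. Lean on these libraries where they do the work, as an engineer would, in place of code of your own. Each camera call takes 0.05 s, during which the arm holds its last target. There are 200 camera calls.

## Working session

There is one attempt and no reset: what is moved stays moved. The work goes in short steps, Python scripts to look and compute and a tool call to move; the robot and the scene stay as the last step left them, time stands still between calls to the robot, and variables do not carry over. Pictures are saved under pics/ and viewed, at most 10 in all, crops included, and the job is handed in when it is done.

Besides the shell and the picture viewer there is one more tool, called after ">>>" by a JSON object that holds its "api" and its "payload", one argument or row to a line. servo_tool: Moves the arm, as the interface text tells. Its arguments: {"type":"object","properties":{"rows":{"type":"array","items":{"type":"array","items":{"type":"array","items":{"type":"number"}}}},"squeeze":{"type":"number"}},"required":["rows"]}

```bash
mkdir -p pics; ls; cat > h.py <<'E'
import numpy as np, cv2
from station import manip
from scipy.spatial.transform import Rotation as R
def cam(n):
    c=manip.camera_info(n); return np.array(c["K"],float),float(c["k1"]),np.array(c["camera_from_world"],float)
def ray(n,u,v):
    K,k1,T=cam(n); p=cv2.undistortPoints(np.array([[[u,v]]],float),K,np.array([k1,0,0,0.]))[0,0]
    d=T[:3,:3].T@np.array([p[0],p[1],1]); o=-T[:3,:3].T@T[:3,3]; return o,d
def onz(n,u,v,z):
    o,d=ray(n,u,v); return o+d*(z-o[2])/d[2]
def proj(n,P):
    K,k1,T=cam(n); P=np.atleast_2d(P).astype(float)
    return cv2.projectPoints(P,cv2.Rodrigues(T[:3,:3])[0],T[:3,3],K,np.array([k1,0,0,0.]))[0][:,0]
def tri(a,b):
    (o1,d1),(o2,d2)=ray(*a),ray(*b); s=np.linalg.lstsq(np.c_[d1,-d2],o2-o1,rcond=None)[0]
    p,q=o1+s[0]*d1,o2+s[1]*d2; return (p+q)/2,np.linalg.norm(p-q)
E
python3 - <<'E'
from h import *
for n in("scene","top"): cv2.imwrite(f"pics/{n}0.png",manip.snapshot(n)); K,k,T=cam(n); print(n,K[0,0],k,-T[:3,:3].T@T[:3,3])
print(manip.sense())
E
```

```text
pics
scene 464.8936099136153 -0.028172522541249176 [0.41294918 0.6892046  1.03831679]
top 380.34416466784023 -0.034168761099714035 [ 0.35400228 -0.03106576  1.20846915]
{'t': 0.1, 'q': array([-1.48451962e+00,  5.28391877e-01,  1.43377845e+00,  4.75633976e-06,
        1.18143618e+00, -1.78504081e-01]), 'qd': array([ 0.0018421 , -0.00153009, -0.00230107, -0.00296775,  0.00048733,
        0.00121898]), 'tau': array([ 3.02915569e-04, -4.43304420e+01, -1.78587019e+01, -1.53758633e-04,
        3.89072535e-03,  8.10548727e-06]), 'tcp_pos': array([ 0.16353409, -0.60258524,  0.24941862]), 'tool_rot': array([ 9.91248801e-01,  1.32003031e-01,  4.86134292e-05, -1.00575192e-03]), 'force': array([-0.00610411,  0.10614483,  0.52824198]), 'ft_torque': array([-0.02279872, -0.01839542,  0.04531392]), 'gripper_force': 0.0, 'finger_gap': 1.0015064797864686}
```

View pics/scene0.png

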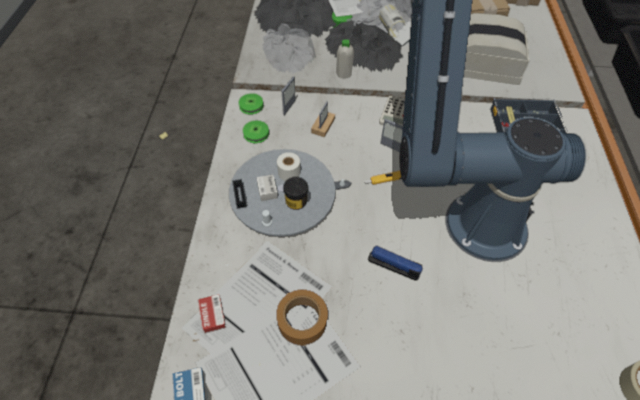

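View pics/top0.png

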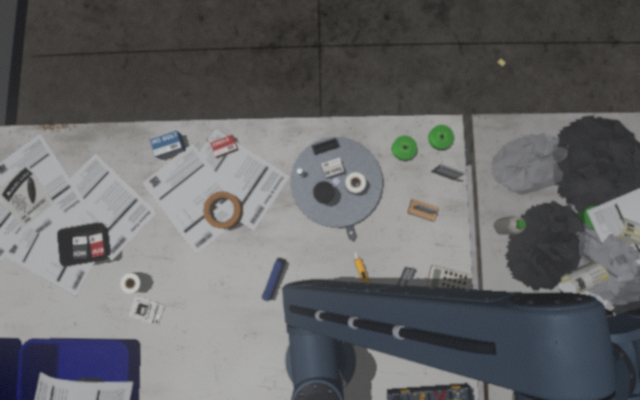

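The scene picture shows the card in the wooden block at about (322,118), with a larger look-alike card at (289,95). The holder is at (239,193) and the knob at (266,217). In the top view the block is at (423,209), the holder at (325,146), the knob at (301,172) and the pointer at (351,234).

```bash
python3 - <<'E'
from h import *
s=cv2.imread("pics/scene0.png");t=cv2.imread("pics/top0.png")
r=lambda im,x,y,w,h,k:cv2.resize(im[y:y+h,x:x+w],None,fx=k,fy=k,interpolation=cv2.INTER_CUBIC)
a=r(t,285,130,100,112,4)   #400x448
b=r(s,225,145,130,100,3)
b=r(s,225,140,133,100,3)[:, :400]
c=r(t,400,190,50,38,8)[:300,:400]; d=r(s,300,90,50,50,6)
im=np.zeros((600,800,3),np.uint8)
im[:448,:400]=a; im[:b.shape[0],400:400+b.shape[1]]=b
im[300:600,400:700]=d
c=r(t,400,195,50,30,5); im[450:600,:250]=c
cv2.imwrite("pics/z0.png",im)
# masks
hsv=cv2.cvtColor(t,cv2.COLOR_BGR2HSV)
g=cv2.cvtColor(t,cv2.COLOR_BGR2GRAY)
m=(g[130:240,285:390]<45).astype(np.uint8)
n,l,st,ce=cv2.connectedComponentsWithStats(m)
for i in range(1,n):
  if st[i,4]>15:
    cn=cv2.findContours((l==i).astype(np.uint8),0,1)[0][0]+np.array([285,130]); print(st[i,4],cv2.minAreaRect(cn))
cn=max(cv2.findContours(((g>95)&(g<150)).astype(np.uint8)[120:250,280:395],0,1)[0],key=cv2.contourArea)+np.array([280,120])
e=cv2.fitEllipse(cv2.convexHull(cn)); print("disc",e,onz("top",*e[0],0.028))
w=cv2.inRange(hsv[195:225,400:445],(5,60,80),(25,255,255)); ys,xs=np.nonzero(w); rr=cv2.minAreaRect(np.c_[xs+400,ys+195].astype(np.int32)); print("wood",rr,onz("top",*rr[0],.022), [onz("top",*p,.022) for p in cv2.boxPoints(rr)])
E
```

```text
disc ((335.57159423828125, 185.1234893798828), (97.43257141113281, 134.18572998046875), 23.004106521606445) [ 0.53567013 -0.0564796   0.028     ]
wood ((422.7500305175781, 209.75001525878906), (27.828041076660156, 14.23024845123291), 18.43494987487793) [ 0.45369308 -0.32749869  0.022     ] [array([ 0.44722159, -0.27888115,  0.022     ]), array([ 0.48940283, -0.29474224,  0.022     ]), array([ 0.46017105, -0.37623079,  0.022     ]), array([ 0.41820138, -0.36008812,  0.022     ])]
```

View pics/z0.png

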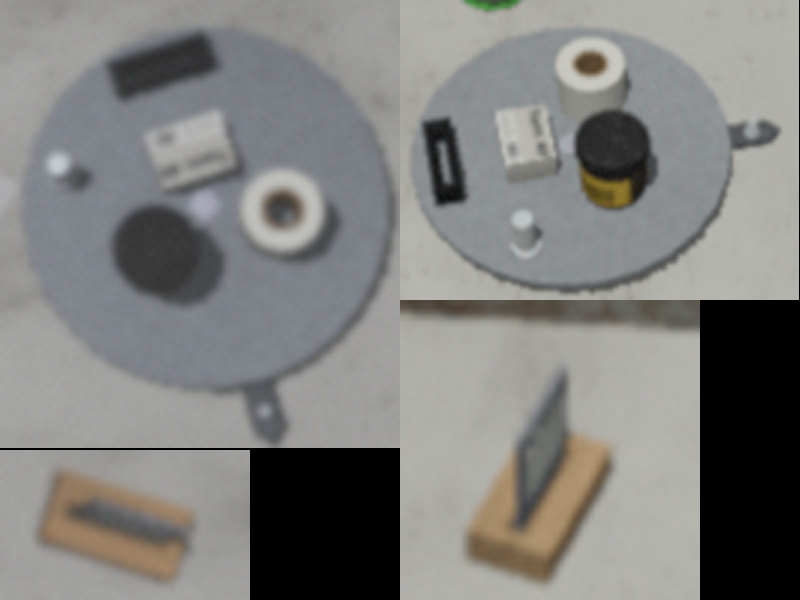

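The zoomed picture shows the holder slot on the far rim (top pixel about (326,146.5)). The knob top is at about (299,171.5) and the pointer cone at about (351,232.5). The card stands mid-block, with its top edge from (327.8,101.7) to (319.7,112.8) in the scene view.

```bash
python3 - <<'E'
from h import *
t=cv2.imread("pics/top0.png").astype(int); s=cv2.imread("pics/scene0.png").astype(int)
# disc rim via bluish mask, circle fit on plane z=.028
m=((t[...,0]-t[...,2])>6).astype(np.uint8); m[:125]=0;m[232:]=0;m[:,:280]=0;m[:,390:]=0
m=cv2.morphologyEx(m,cv2.MORPH_OPEN,np.ones((5,5)))
cn=cv2.convexHull(max(cv2.findContours(m,0,1)[0],key=cv2.contourArea))[:,0]
P=np.array([onz("top",*p,.028)[:2] for p in cn])
for _ in range(3):
  x=np.linalg.lstsq(np.c_[2*P,np.ones(len(P))],(P**2).sum(1),rcond=None)[0]; r=np.sqrt(x[2]+x[:2]@x[:2])
  res=np.linalg.norm(P-x[:2],axis=1)-r; P=P[abs(res)<.003] if (abs(res)<.003).sum()>8 else P
A=x[:2]; print("axis",A,"r",r,len(P))
def pol(n,p): d=p[:2]-A; print(n,p.round(4),"r",np.linalg.norm(d).round(4),"ang",np.degrees(np.arctan2(d[1],d[0])).round(2))
Z=lambda x,y:(285+(x+.5)/4-.5,130+(y+.5)/4-.5); S=lambda x,y:(225+(x-400+.5)/3-.5,140+(y+.5)/3-.5); D=lambda x,y:(300+(x-400+.5)/6-.5,90+(y-300+.5)/6-.5)
C=[onz("top",*Z(*p),.05) for p in((108,68),(208,32),(220,64),(122,100))]; H=np.mean(C,0); pol("holder top",H)
v=C[1]-C[0]+C[2]-C[3]; print("holder long dir",np.degrees(np.arctan2(v[1],v[0])))
pol("slot scene",onz("scene",*S(444,162),.05))
pol("knob top",onz("top",*Z(57,166),.074)); pol("knob scene",onz("scene",*S(523,217),.074))
pol("cone",onz("top",*Z(265,410),.02)); pol("cone sc",onz("scene",*S(752,130),.025))
a,b=onz("scene",*D(567,372),.08),onz("scene",*D(519,438),.08); print("card top",a,b,(a+b)/2,np.linalg.norm(a-b),np.degrees(np.arctan2(*(a-b)[1::-1])))
a,b=[onz("top",400+x/5,195+(y-450)/5,.08) for x,y in((72,505),(188,536))]; print("card top2",a,b,(a+b)/2)
print(R.from_quat(manip.sense()["tool_rot"]).as_matrix().round(3))
E
```

```text
axis [ 0.54864804 -0.05846815] r 0.14233041843796218 36
holder top [ 0.6558 -0.028   0.05  ] r 0.1114 ang 15.88
holder long dir -70.73469185328631
slot scene [ 0.6584 -0.0165  0.05  ] r 0.1175 ang 20.92
knob top [0.5736 0.0548 0.074 ] r 0.116 ang 77.57
knob scene [0.5775 0.0517 0.074 ] r 0.1139 ang 75.34
cone [ 0.3881 -0.1013  0.02  ] r 0.1662 ang -165.08
cone sc [ 0.3898 -0.092   0.025 ] r 0.1623 ang -168.09
card top [ 0.44632928 -0.3523709   0.08      ] [ 0.46700628 -0.30392489  0.08      ] [ 0.45666778 -0.32814789  0.08      ] 0.05267403880316701 -113.11303835454002
card top2 [ 0.46047552 -0.28864946  0.08      ] [ 0.44069725 -0.35685767  0.08      ] [ 0.45058639 -0.32275356  0.08      ]
[[ 0.965  0.262 -0.   ]
 [ 0.262 -0.965  0.002]
 [ 0.    -0.002 -1.   ]]
```

>>> {"api": "servo_tool", "payload": {
  "rows": [
    [[0,0,0,0.0353,-0.019,0,1],[0,0,0,0.0353,-0.019,0,1],[0,0,0,0.0353,-0.019,0,1],[0,0,0,0.0353,-0.019,0,1],[0,0,0,0.0353,-0.019,0,1],[0,0,0,0.0353,-0.019,0,1],[0,0,0,0.0353,-0.019,0,1],[0,0,0,0.0353,-0.019,0,1]]
  ]
}}

```text
t: 0.77
tcp_pos: [0.3973, -0.3808, 0.25]
tool_rot: [0.991, 0.132, -0.0, -0.0]
force: [0.2, -0.6, 0.1]
finger_gap: 0.999
gripper_force: 0.0
```

>>> {"api": "servo_tool", "payload": {
  "rows": [
    [[0,0,0,0.0353,-0.019,0,0.3],[0,0,0,0.0353,-0.019,0,0.3],[0,0,-7,0,0,0.01,0.3],[0,0,-7,0,0,0.01,0.3],[0,0,-7,0,0,0.01,0.3],[0,0,-7,0,0,0.01,0.3],[0,0,-7,0,0,0.01,0.3],[0,0,-7,0,0,0.01,0.3]]
  ]
}}

```text
t: 1.43
tcp_pos: [0.4545, -0.327, 0.1895]
tool_rot: [0.877, 0.481, -0.0, -0.0]
force: [-0.1, 1.0, -0.3]
finger_gap: 0.65
gripper_force: 0.0
```

>>> {"api": "servo_tool", "payload": {
  "rows": [
    [[0,0,-7,0,0,0.01,0.3],[0,0,-6,0,0,0.01,0.3],[0,0,0,0,0,0,0.3],[0,0,0,0,0,0,0.3]]
  ]
}}

```text
t: 1.77
tcp_pos: [0.4542, -0.327, 0.1696]
tool_rot: [0.819, 0.574, -0.0, -0.001]
force: [-0.8, 0.5, 0.0]
finger_gap: 0.65
gripper_force: 0.0
```

```bash
cat >> h.py <<'E'
def tool(target=None,yaw_y=None):
    s=manip.sense(); M=R.from_quat(s["tool_rot"]).as_matrix(); y=np.degrees(np.arctan2(M[1,1],M[0,1]))
    print("t",round(s["t"],2),"tcp",s["tcp_pos"].round(4),"yaw_y",y.round(2),"zaxis",M[:,2].round(3),"F",s["force"].round(1),"gap",round(s["finger_gap"],3),"gf",round(s["gripper_force"],1),"q",s["q"].round(2))
    if target is not None: print("shift in tool:",(M.T@(np.array(target)-s["tcp_pos"])).round(4))
    if yaw_y is not None: print("wz:",(-(yaw_y-y)).round(2))
E
python3 - <<'E'
from h import *
tool([.4545,-.327,.064],-19.7)
t=manip.snapshot("top");s=manip.snapshot("scene")
r=lambda im,x,y,w,h,k:cv2.resize(im[y:y+h,x:x+w],None,fx=k,fy=k,interpolation=cv2.INTER_CUBIC)
cv2.imwrite("pics/z1.png",np.hstack([r(t,385,175,80,100,5),r(s,280,60,80,100,5)]))
E
```

```text
t 1.77 tcp [ 0.4542 -0.327   0.1696] yaw_y -19.98 zaxis [-0.001  0.001 -1.   ] F [-0.8  0.5  0. ] gap 0.65 gf 0.0 q [-0.82  0.55  1.67 -0.    0.92 -0.47]
shift in tool: [0.     0.0005 0.1056]
wz: -0.28
```

View pics/z1.png

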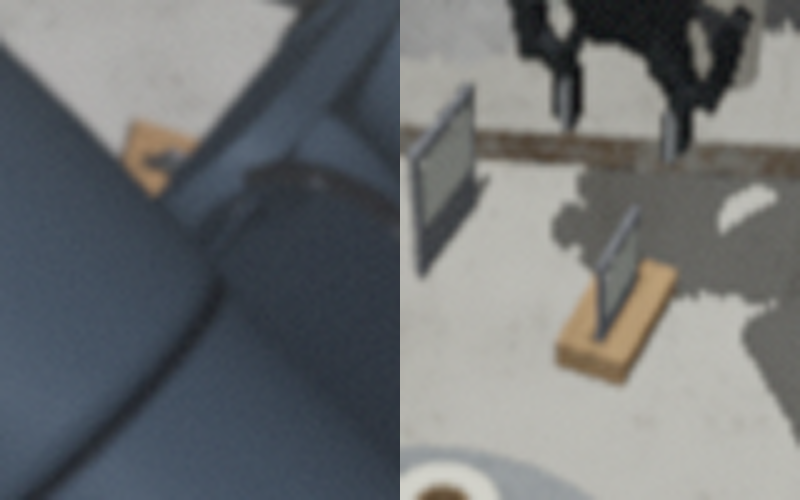

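The picture shows the open fingers straddling above the card, with the block free of contact. I'll descend and grip.

>>> {"api": "servo_tool", "payload": {
  "rows": [
    [[0,0,-0.3,0,0,0.026,0.3],[0,0,0,0,0,0.026,0.3],[0,0,0,0,0,0.026,0.3],[0,0,0,0,0,0.026,0.3],[0,0,0,0,0,0,0.3],[0,0,0,0,0,0,0.0],[0,0,0,0,0,0,-0.3],[0,0,0,0,0,0,-0.5]]
  ],
  "squeeze": 30
}}

```text
t: 2.53
tcp_pos: [0.4556, -0.3285, 0.0682]
tool_rot: [0.817, 0.577, 0.0, 0.002]
force: [0.2, -0.0, -0.7]
finger_gap: 0.255
gripper_force: 0.0
```

>>> {"api": "servo_tool", "payload": {
  "rows": [
    [[0,0,0,0,0,0,-0.7],[0,0,0,0,0,0,-0.85],[0,0,0,0,0,0,-1],[0,0,0,0,0,0,-1],[0,0,0,0,0,0,-1],[0,0,0,0,0,0,-1]]
  ]
}}

```text
t: 3.03
tcp_pos: [0.4552, -0.328, 0.0678]
tool_rot: [0.817, 0.577, 0.0, 0.001]
force: [-0.4, 0.5, 7.2]
finger_gap: 0.052
gripper_force: 31.7
```

>>> {"api": "servo_tool", "payload": {
  "rows": [
    [[0,0,0,0,0,-0.008,-1],[0,0,0,0,0,-0.015,-1],[0,0,0,0,0,-0.022,-1],[0,0,0,0,0,-0.025,-1],[0,0,0,0,0,-0.025,-1],[0,0,0,0,0,-0.025,-1],[0,0,0,0,0,0,-1],[0,0,0,0,0,0,-1]]
  ]
}}

```text
t: 3.7
tcp_pos: [0.4551, -0.3279, 0.1882]
tool_rot: [0.817, 0.577, 0.0, 0.002]
force: [-0.5, 0.7, -0.2]
finger_gap: 0.052
gripper_force: 30.8
```

```bash
python3 - <<'E'
from h import *
A=np.array([.5486,-.0585]); th=np.radians(17.5); H=A+.115*np.array([np.cos(th),np.sin(th)]); print(H)
tool([*H,.186],18)
E
```

```text
[ 0.65827745 -0.02391883]
t 3.7 tcp [ 0.4551 -0.3279  0.1882] yaw_y -19.53 zaxis [ 0.003 -0.003 -1.   ] F [-0.5  0.7 -0.2] gap 0.052 gf 30.8 q [-0.82  0.52  1.66 -0.    0.96 -0.48]
shift in tool: [0.3544 0.0899 0.0019]
wz: -37.53
```

>>> {"api": "servo_tool", "payload": {
  "rows": [
    [[0,0,0,0.0354,0.009,-0.005,-1],[0,0,0,0.0354,0.009,-0.005,-1],[0,0,0,0.0354,0.009,-0.005,-1],[0,0,0,0.0354,0.009,-0.005,-1],[0,0,0,0.0354,0.009,0,-1],[0,0,0,0.0354,0.009,0,-1],[0,0,0,0.0354,0.009,0,-1],[0,0,0,0.0354,0.009,0,-1]]
  ]
}}

```text
t: 4.37
tcp_pos: [0.6166, -0.0826, 0.2046]
tool_rot: [0.817, 0.577, -0.001, -0.001]
force: [0.4, 0.0, -0.8]
finger_gap: 0.054
gripper_force: 30.7
```

>>> {"api": "servo_tool", "payload": {
  "rows": [
    [[0,0,0,0.0354,0.009,0,-1],[0,0,0,0.0354,0.009,0,-1],[0,0,-6.5,0,0,0.005,-1],[0,0,-6.5,0,0,0.005,-1],[0,0,-6.5,0,0,0.005,-1],[0,0,-6,0,0,0.005,-1],[0,0,-6,0,0,0.005,-1],[0,0,-6,0,0,0.005,-1]]
  ]
}}

```text
t: 5.03
tcp_pos: [0.6564, -0.0235, 0.174]
tool_rot: [0.586, 0.81, -0.001, -0.002]
force: [-0.6, -0.8, 0.2]
finger_gap: 0.052
gripper_force: 30.7
```

>>> {"api": "servo_tool", "payload": {
  "rows": [
    [[0,0,0,0,0,0,-1],[0,0,0,0,0,0,-1],[0,0,0,0,0,0,-1]]
  ]
}}

```text
t: 5.28
tcp_pos: [0.6573, -0.0238, 0.1756]
tool_rot: [0.589, 0.808, -0.0, -0.001]
force: [1.3, -0.1, -0.8]
finger_gap: 0.052
gripper_force: 30.7
```

```bash
python3 - <<'E'
from h import *
tool([.6583,-.0239,.18],18)
t=manip.snapshot("top");s=manip.snapshot("scene");cv2.imwrite("pics/top2.png",t);cv2.imwrite("pics/scene2.png",s)
r=lambda im,x,y,w,h,k:cv2.resize(im[y:y+h,x:x+w],None,fx=k,fy=k,interpolation=cv2.INTER_CUBIC)
im=np.zeros((600,800,3),np.uint8); im[:,:480]=r(s,205,110,80,100,6); im[:400,480:]=r(t,290,110,80,100,4)
cv2.imwrite("pics/z2.png",im)
E
```

```text
t 5.28 tcp [ 0.6573 -0.0238  0.1756] yaw_y 17.84 zaxis [-0.002  0.    -1.   ] F [ 1.3 -0.1 -0.8] gap 0.052 gf 30.7 q [-0.21  0.66  1.41  0.    1.08 -0.52]
shift in tool: [-0.0004  0.0009 -0.0044]
wz: -0.16
```

View pics/z2.png

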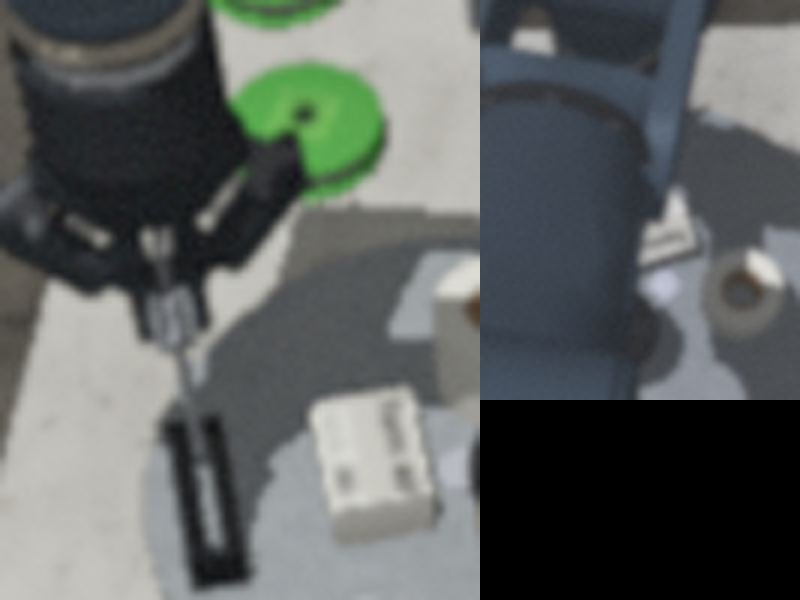

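The picture shows the card edge-on just above the holder, with its near lower corner at about crop (198,462). The holder's far top edge runs from (165,422) to (222,420). The quad's lower end includes the front wall, which biased my earlier centre.

```bash
python3 - <<'E'
from h import *
A=np.array([.5486,-.0585])
E6=lambda x,y:(205+(x+.5)/6-.5,110+(y+.5)/6-.5); Z=lambda x,y:(285+(x+.5)/4-.5,130+(y+.5)/4-.5)
def pol(n,p): d=p[:2]-A; print(n,p.round(4),"r",np.linalg.norm(d).round(4),"ang",np.degrees(np.arctan2(d[1],d[0])).round(2))
a,b=onz("scene",*E6(165,422),.05),onz("scene",*E6(222,420),.05); pol("far out",a);pol("far in",b)
print("expected radius/angle offset of corners: out",np.hypot(128,40),-np.degrees(np.arctan2(40,128)),"in",np.hypot(102,40),-np.degrees(np.arctan2(40,102)))
c,d=onz("top",*Z(108,68),.05),onz("top",*Z(208,32),.05); pol("o+y",c);pol("o-y",d);pol("mid",(c+d)/2)
pol("knob rim scene foot", onz("scene",*E6(0,0),.05)) if 0 else None
# card lower near corner
p=manip.sense()["tcp_pos"]; k=onz("scene",*E6(198,462),p[2]-.068); y=np.radians(107.8); print("card +y low corner",k,"centre est",k[:2]-.03*np.array([np.cos(y),np.sin(y)]),"tcp",p[:2])
for an in(15,16,17,18,19):
  t=np.radians(an);e=np.array([np.cos(t),np.sin(t)]);n=np.array([-e[1],e[0]])
  q=[[*(A+ r*e+s*n),z] for r,s,z in((.128,-.04,.05),(.102,-.04,.05),(.128,.04,.05),(.128,.04,.028),(.102,.04,.028))]
  kn=[*(A+.115*np.array([np.cos(t+np.pi/3),np.sin(t+np.pi/3)])),.074]
  uv=proj("scene",q); print(an,(((uv+.5-[205,110])*6).round(0)).tolist(),"knob sc",proj("scene",[kn])[0].round(1),"top",proj("top",[kn])[0].round(1))
E
```

```text
far out [ 0.6855 -0.0604  0.05  ] r 0.1369 ang -0.78
far in [ 0.6602 -0.0634  0.05  ] r 0.1117 ang -2.53
expected radius/angle offset of corners: out 134.1044369139217 -17.35402463626132 in 109.5627673984187 -21.412969474871762
o+y [0.6551 0.0161 0.05  ] r 0.13 ang 35.02
o-y [ 0.6823 -0.0624  0.05  ] r 0.1337 ang -1.67
mid [ 0.6687 -0.0231  0.05  ] r 0.1252 ang 16.41
card +y low corner [0.65194193 0.00368991 0.10829221] centre est [ 0.66111278 -0.02487397] tcp [ 0.65771557 -0.02389667]
15 [[173.0, 416.0], [231.0, 408.0], [189.0, 560.0], [196.0, 589.0], [255.0, 580.0]] knob sc [265.3 212.3] top [299.6 169.6]
16 [[172.0, 421.0], [230.0, 411.0], [192.0, 564.0], [198.0, 593.0], [257.0, 583.0]] knob sc [266.  212.5] top [299.4 170.2]
17 [[171.0, 425.0], [229.0, 415.0], [194.0, 568.0], [200.0, 597.0], [259.0, 586.0]] knob sc [266.8 212.7] top [299.3 170.8]
18 [[170.0, 429.0], [228.0, 418.0], [196.0, 572.0], [203.0, 600.0], [262.0, 589.0]] knob sc [267.5 212.9] top [299.2 171.5]
19 [[169.0, 433.0], [227.0, 421.0], [199.0, 575.0], [205.0, 604.0], [264.0, 592.0]] knob sc [268.3 213.1] top [299.  172.1]
```

>>> {"api": "servo_tool", "payload": {
  "rows": [
    [[0,0,1.3,-0.001,0,0.01,-1],[0,0,0,0,0,0.015,-1],[0,0,0,0,0,0.012,-1],[0,0,0,0,0,0.01,-1],[0,0,0,0,0,0.005,-1],[0,0,0,0,0,0.003,-1],[0,0,0,0,0,0.003,-1],[0,0,0,0,0,0.0,-1]]
  ]
}}

```text
t: 6.05
tcp_pos: [0.6583, -0.0249, 0.1183]
tool_rot: [0.597, 0.802, 0.0, 0.0]
force: [0.0, -0.4, 0.6]
finger_gap: 0.053
gripper_force: 30.7
```

```bash
python3 - <<'E'
from h import *
tool()
s=manip.snapshot("scene");r=lambda im,x,y,w,h,k:cv2.resize(im[y:y+h,x:x+w],None,fx=k,fy=k,interpolation=cv2.INTER_CUBIC)
cv2.imwrite("pics/z3.png",r(s,210,145,60,60,8))
E
```

```text
t 6.05 tcp [ 0.6583 -0.0249  0.1183] yaw_y 16.66 zaxis [ 0. -0. -1.] F [ 0.  -0.4  0.6] gap 0.053 gf 30.7 q [-0.21  0.73  1.45  0.    0.97 -0.5 ]
```

View pics/z3.png

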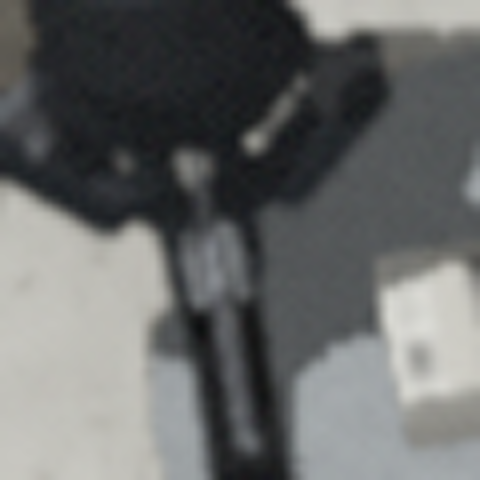

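The picture shows the card at the slot mouth, centred between the black walls, with no contact force. I'll ease it down.

>>> {"api": "servo_tool", "payload": {
  "rows": [
    [[0,0,0,0,0,0.002,-1],[0,0,0,0,0,0.002,-1],[0,0,0,0,0,0.002,-1],[0,0,0,0,0,0.002,-1],[0,0,0,0,0,0.001,-1],[0,0,0,0,0,0,-1]]
  ]
}}

```text
t: 6.6
tcp_pos: [0.6592, -0.0248, 0.1098]
tool_rot: [0.597, 0.802, 0.001, 0.001]
force: [2.2, 0.0, 0.4]
finger_gap: 0.054
gripper_force: 30.9
```

>>> {"api": "servo_tool", "payload": {
  "rows": [
    [[0,0,0,0,0.0005,0.003,-1],[0,0,0,0,0,0.003,-1],[0,0,0,0,0,0.003,-1],[0,0,0,0,0,0.002,-1],[0,0,0,0,0,0.001,-1],[0,0,0,0,0,0,-1]]
  ]
}}

```text
t: 7.1
tcp_pos: [0.6592, -0.0246, 0.0969]
tool_rot: [0.597, 0.802, 0.0, 0.001]
force: [4.0, 1.5, -3.0]
finger_gap: 0.051
gripper_force: 30.4
```

>>> {"api": "servo_tool", "payload": {
  "rows": [
    [[0,0,0,0,0,0.001,-1],[0,0,0,0,0,0.001,-1],[0,0,0,0,0,0.001,-1],[0,0,0,0,0,0,-1]]
  ]
}}

```text
t: 7.43
tcp_pos: [0.6592, -0.0246, 0.0957]
tool_rot: [0.597, 0.802, 0.0, 0.001]
force: [1.6, 1.6, 6.3]
finger_gap: 0.054
gripper_force: 31.7
```

>>> {"api": "servo_tool", "payload": {
  "rows": [
    [[0,0,0,0,0,0,-0.9],[0,0,0,0,0,0,-0.8],[0,0,0,0,0,0,-0.6],[0,0,0,0,0,0,-0.3],[0,0,0,0,0,0,-0.3],[0,0,0,0,0,0,-0.3],[0,0,0,0,0,-0.01,-0.3],[0,0,0,0,0,-0.02,-0.3]]
  ]
}}

```text
t: 8.1
tcp_pos: [0.6563, -0.0244, 0.1222]
tool_rot: [0.597, 0.802, -0.002, -0.003]
force: [0.8, -0.6, 0.8]
finger_gap: 0.347
gripper_force: 0.0
```

>>> {"api": "servo_tool", "payload": {
  "rows": [
    [[0,0,0,0,0,-0.03,-0.3],[0,0,0,0,0,-0.03,-0.1],[0,0,0,0,0,-0.02,0.1],[0,0,0,0.02,-0.02,0,0.3],[0,0,0,0.02,-0.02,0,0.3],[0,0,0,0.02,-0.02,0,0.3],[0,0,0,0,0,0,0.3],[0,0,0,0,0,0,0.3]]
  ]
}}

```text
t: 8.77
tcp_pos: [0.5825, 0.0164, 0.2052]
tool_rot: [0.597, 0.803, -0.0, -0.0]
force: [0.7, 1.0, 0.3]
finger_gap: 0.652
gripper_force: 0.0
```

```bash
python3 - <<'E'
from h import *
tool([.5755,.053,.12])
s=manip.snapshot("scene");t=manip.snapshot("top");r=lambda im,x,y,w,h,k:cv2.resize(im[y:y+h,x:x+w],None,fx=k,fy=k,interpolation=cv2.INTER_CUBIC)
cv2.imwrite("pics/z4.png",np.hstack([r(s,210,140,80,100,5),r(t,285,125,80,100,5)]))
E
```

```text
t 8.77 tcp [0.5825 0.0164 0.2052] yaw_y 16.74 zaxis [-0.001 -0.    -1.   ] F [0.7 1.  0.3] gap 0.652 gf 0.0 q [-0.16  0.53  1.59 -0.    1.03 -0.46]
shift in tool: [0.0371 0.0039 0.0852]
```

View pics/z4.png

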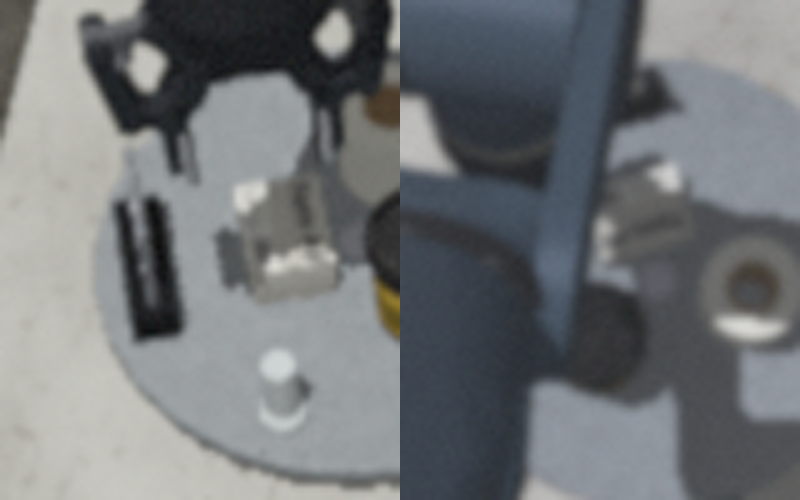

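The picture shows the card seated edge-on in the holder, and the knob unmoved at scene pixel (265,212). Next is the knob.

>>> {"api": "servo_tool", "payload": {
  "rows": [
    [[0,0,0,0.0185,0.002,0.01,0.3],[0,0,0,0.0185,0.002,0.02,0.3],[0,0,0,0,0,0.03,0.3],[0,0,0,0,0,0.03,0.3],[0,0,0,0,0,0.025,0.3],[0,0,0,0,0,0.015,0.3],[0,0,0,0,0,0.015,0.3],[0,0,0,0,0,0,0.3]]
  ]
}}

```text
t: 9.53
tcp_pos: [0.5766, 0.0516, 0.0562]
tool_rot: [0.597, 0.802, -0.001, -0.002]
force: [-0.2, 0.0, -0.4]
finger_gap: 0.651
gripper_force: 0.0
```

>>> {"api": "servo_tool", "payload": {
  "rows": [
    [[0,0,0,0,0,0,0.1],[0,0,0,0,0,0,-0.1],[0,0,0,0,0,0,-0.3],[0,0,0,0,0,0,-0.5],[0,0,0,0,0,0,-0.6],[0,0,0,0,0,0,-0.7],[0,0,0,0,0,0,-1],[0,0,0,0,0,0,-1]]
  ],
  "squeeze": 40
}}

```text
t: 10.2
tcp_pos: [0.5778, 0.0519, 0.0606]
tool_rot: [0.597, 0.802, 0.0, 0.001]
force: [-1.2, -1.3, 6.1]
finger_gap: 0.196
gripper_force: 39.1
```

```bash
python3 - <<'E'
from h import *
tool()
E
```

```text
t 10.2 tcp [0.5778 0.0519 0.0606] yaw_y 16.68 zaxis [ 0.002 -0.    -1.   ] F [-1.2 -1.3  6.1] gap 0.196 gf 39.1 q [-0.1   0.74  1.68 -0.    0.72 -0.39]
```

>>> {"api": "servo_tool", "payload": {
  "rows": [
    [[0,0,3,-0.0032,0.0051,-0.0005,-1],[0,0,6,-0.0066,0.0101,0,-1],[0,0,6,-0.0066,0.0101,0,-1],[0,0,6,-0.0066,0.0101,0,-1],[0,0,3,-0.0032,0.0051,0,-1],[0,0,0,0,0,0,-1],[0,0,0,0,0,0,-1]]
  ]
}}

```text
t: 10.78
tcp_pos: [0.6209, 0.0312, 0.0606]
tool_rot: [0.751, 0.661, 0.001, 0.001]
force: [-0.3, -0.7, 4.4]
finger_gap: 0.201
gripper_force: 39.9
```

```bash
python3 - <<'E'
from h import *
tool(); p=manip.sense()["tcp_pos"][:2]
P0=np.array([.5778,.0519])
for A in([.5486,-.0585],[.551,-.0599]):
  a,b=P0-A,p-A; print(np.linalg.norm(a),np.linalg.norm(b),np.degrees(np.arctan2(*a[::-1])),np.degrees(np.arctan2(*b[::-1])))
E
```

```text
t 10.78 tcp [0.6209 0.0312 0.0606] yaw_y -7.28 zaxis [ 0.002 -0.    -1.   ] F [-0.3 -0.7  4.4] gap 0.201 gf 39.9 q [-0.13  0.78  1.57  0.    0.79 -0.  ]
0.11419632218245909 0.11522850652126314 75.18493239469869 51.13047272784384
0.11496729969865344 0.11484525791901047 76.51977406831148 52.50114593042292
```

>>> {"api": "servo_tool", "payload": {
  "rows": [
    [[0,0,6,-0.0066,0.0101,0,-1],[0,0,6,-0.0066,0.0101,0,-1],[0,0,6,-0.0066,0.0101,0,-1],[0,0,6,-0.0066,0.0101,0,-1],[0,0,6,-0.0066,0.0101,0,-1],[0,0,6,-0.0066,0.0101,0,-1],[0,0,6,-0.0066,0.0101,0,-1],[0,0,6,-0.0066,0.0101,0,-1]]
  ]
}}

```text
t: 11.45
tcp_pos: [0.665, -0.0504, 0.0606]
tool_rot: [0.955, 0.297, 0.0, -0.0]
force: [-2.3, 1.5, 5.8]
finger_gap: 0.196
gripper_force: 40.0
```

>>> {"api": "servo_tool", "payload": {
  "rows": [
    [[0,0,6,-0.0066,0.0101,0,-1],[0,0,6,-0.0066,0.0101,0,-1],[0,0,6,-0.0066,0.0101,0,-1],[0,0,6,-0.0066,0.0101,0,-1],[0,0,6,-0.0066,0.0101,0,-1],[0,0,6,-0.0066,0.0101,0,-1],[0,0,3,-0.0032,0.0051,0,-1],[0,0,0,0,0,0,-1]]
  ]
}}

```text
t: 12.12
tcp_pos: [0.6442, -0.1256, 0.0606]
tool_rot: [0.999, -0.039, -0.0, -0.0]
force: [0.9, 1.0, 4.3]
finger_gap: 0.198
gripper_force: 39.9
```

```bash
python3 - <<'E'
from h import *
tool(); p=manip.sense()["tcp_pos"][:2]
P=np.array([[.5778,.0519],[.6209,.0312],p])
A=np.array([.551,-.0599]); b=p-A; print(np.linalg.norm(b),np.degrees(np.arctan2(*b[::-1])))
from scipy.optimize import least_squares
x=least_squares(lambda a:np.linalg.norm(P-a,axis=1)-.115,A).x; b=p-x; print(x,np.linalg.norm(P-x,axis=1),np.degrees(np.arctan2(*b[::-1])))
s=manip.snapshot("scene");t=manip.snapshot("top"); cv2.imwrite("pics/scene5.png",s);cv2.imwrite("pics/top5.png",t)
r=lambda im,x,y,w,h,k:cv2.resize(im[y:y+h,x:x+w],None,fx=k,fy=k,interpolation=cv2.INTER_CUBIC)
im=np.zeros((600,800,3),np.uint8); im[:300,:450]=r(s,225,130,150,100,3); im[:, 450:]=r(t,285,130,87,120,4)[:480].repeat(1,0)[:600,:350] if 0 else im[:,450:]
v=r(t,310,125,80,120,4); im[:480,450:770]=v; im[300:600,:450]=r(s,310,160,60,40,7.5)
cv2.imwrite("pics/z5.png",im)
E
```

```text
t 12.12 tcp [ 0.6442 -0.1256  0.0606] yaw_y -94.44 zaxis [-0.     0.001 -1.   ] F [0.9 1.  4.3] gap 0.198 gf 39.9 q [-0.36  0.81  1.48  0.    0.86  1.29]
0.11398880079243028 -35.175994281123664
[ 0.55006981 -0.05956333] [0.11486095 0.11512992 0.11494338] -35.04604982027739
```

View pics/z5.png

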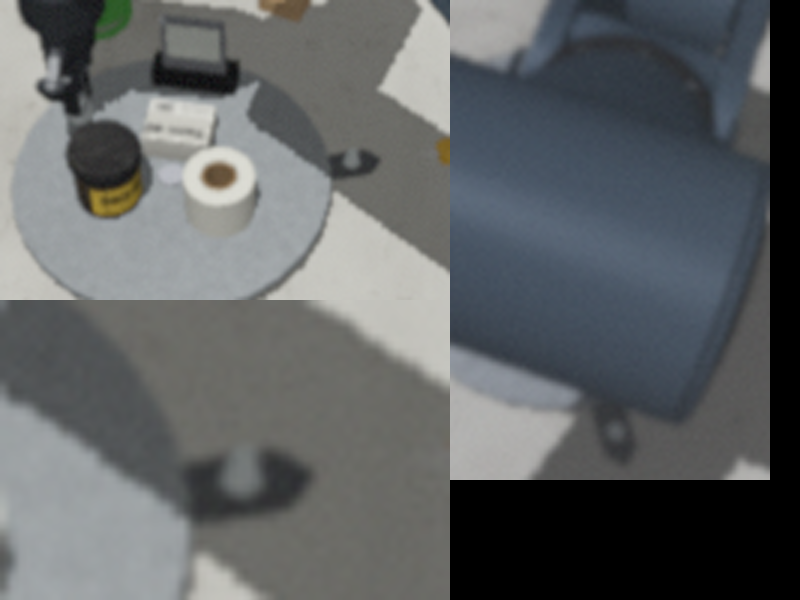

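The picture shows the card standing upright in the holder, with the knob held and turning. The pointer cone is at scene (341.9,185.1) at its base and (341.5,179.5) at its tip, and at top (350.7,232.4).

```bash
python3 - <<'E'
from h import *
A=np.array([.5501,-.0596])
def pol(n,p): d=p[:2]-A; print(n,p.round(4),"r",np.linalg.norm(d).round(4),"ang",np.degrees(np.arctan2(d[1],d[0])).round(2))
for h in(.004,.008,.012,.02): pol(f"base sc {h}",onz("scene",341.9,185.1,h)); pol(f" tonguetip {h}",onz("scene",351,183.4,h)); pol(f"  top {h}",onz("top",350.8,232.4,h))
pol("tri tip",tri(("scene",341.5,179.8),("top",350.8,232.4))[0])
# tongue mask in the first top picture: principal axis (lit)
t=cv2.imread("pics/top0.png"); g=cv2.cvtColor(t,cv2.COLOR_BGR2GRAY)[228:245,340:365]; m=(g<130).astype(np.uint8); 
n,l,st,ce=cv2.connectedComponentsWithStats(m); i=1+st[1:,4].argmax(); ys,xs=np.nonzero(l==i); print(st[i])
P=np.array([onz("top",x+340,y+228,.008)[:2] for x,y in zip(xs,ys)]); c=P.mean(0); pol("tongue centroid",c)
w=np.linalg.svd(P-c)[2][0]; print("axis dir",np.degrees(np.arctan2(-w[1]*np.sign(w[0]),-abs(w[0]))))
E
```

```text
base sc 0.004 [ 0.3893 -0.1007  0.004 ] r 0.166 ang -165.65
 tonguetip 0.004 [ 0.3641 -0.1087  0.004 ] r 0.1924 ang -165.22
  top 0.004 [ 0.3877 -0.1019  0.004 ] r 0.1679 ang -165.39
base sc 0.008 [ 0.3894 -0.0977  0.008 ] r 0.1651 ang -166.67
 tonguetip 0.008 [ 0.3643 -0.1056  0.008 ] r 0.1914 ang -166.09
  top 0.008 [ 0.3876 -0.1017  0.008 ] r 0.1679 ang -165.47
base sc 0.012 [ 0.3895 -0.0946  0.012 ] r 0.1644 ang -167.7
 tonguetip 0.012 [ 0.3645 -0.1025  0.012 ] r 0.1905 ang -166.98
  top 0.012 [ 0.3875 -0.1015  0.012 ] r 0.168 ang -165.56
base sc 0.02 [ 0.3897 -0.0885  0.02  ] r 0.163 ang -169.78
 tonguetip 0.02 [ 0.3648 -0.0963  0.02  ] r 0.1889 ang -168.78
  top 0.02 [ 0.3872 -0.101   0.02  ] r 0.1681 ang -165.74
tri tip [ 0.3893 -0.1007  0.0276] r 0.1659 ang -165.65
[  0   0  17  14 114]
tongue centroid [ 0.3844 -0.1018] r 0.171 ang -165.71
axis dir -143.9947798989554
```

>>> {"api": "servo_tool", "payload": {
  "rows": [
    [[0,0,3,-0.0032,0.0051,0,-1],[0,0,6,-0.0066,0.0101,0,-1],[0,0,6,-0.0066,0.0101,0,-1],[0,0,6,-0.0066,0.0101,0,-1],[0,0,6,-0.0066,0.0101,0,-1],[0,0,6,-0.0066,0.0101,0,-1],[0,0,6,-0.0066,0.0101,0,-1],[0,0,6,-0.0066,0.0101,0,-1]]
  ]
}}

```text
t: 12.88
tcp_pos: [0.571, -0.172, 0.0606]
tool_rot: [0.908, -0.419, 0.0, -0.001]
force: [1.5, 4.5, 5.7]
finger_gap: 0.194
gripper_force: 40.1
```

>>> {"api": "servo_tool", "payload": {
  "rows": [
    [[0,0,6,-0.0066,0.0101,0,-1],[0,0,6,-0.0066,0.0101,0,-1],[0,0,6,-0.0066,0.0101,0,-1],[0,0,4,-0.0044,0.0067,0,-1],[0,0,2,-0.0022,0.0034,0,-1],[0,0,0,0,0,0,-1],[0,0,0,0,0,0,-1]]
  ]
}}

```text
t: 13.47
tcp_pos: [0.5232, -0.1704, 0.0606]
tool_rot: [0.802, -0.597, 0.0, -0.001]
force: [0.4, 2.9, 6.9]
finger_gap: 0.2
gripper_force: 40.1
```

```bash
cat > fin.py <<'E'
from h import *
from scipy.optimize import least_squares
p=manip.sense()["tcp_pos"][:2]
P=np.array([[.5778,.0519],[.6209,.0312],[.6442,-.1256],p])
A=least_squares(lambda a:np.linalg.norm(P-a,axis=1)-.115,[.55,-.06]).x; b=p-A; k=np.degrees(np.arctan2(b[1],b[0])); print(A,np.linalg.norm(P-A,axis=1),"knob",k)
c=np.array([onz("top",350.8,232.4,.015)[:2],tri(("scene",341.5,179.8),("top",350.8,232.4))[0][:2]])-A; pa=np.degrees(np.arctan2(c[:,1],c[:,0])); print("pointer",pa)
g=np.radians(pa.mean()+60); T=A+.115*np.array([np.cos(g),np.sin(g)]); print("deg to go",np.degrees(g)-k); tool([*T,manip.sense()["tcp_pos"][2]])
E
python3 - <<'E'
import fin; from h import *
s=manip.snapshot("scene");t=manip.snapshot("top"); cv2.imwrite("pics/scene6.png",s)
r=lambda im,x,y,w,h,k:cv2.resize(im[y:y+h,x:x+w],None,fx=k,fy=k,interpolation=cv2.INTER_CUBIC)
cv2.imwrite("pics/z6.png",np.hstack([r(s,280,130,80,100,5),r(t,310,150,80,100,5)]))
E
```

```text
[ 0.55016774 -0.05926317] [0.11454602 0.11483308 0.11507668 0.11436582] knob -103.65124876300645
pointer [-165.52154848 -165.54459455]
deg to go -1.881822752666423
t 13.47 tcp [ 0.5232 -0.1704  0.0606] yaw_y -163.27 zaxis [ 0.001  0.001 -1.   ] F [0.4 2.9 6.9] gap 0.2 gf 40.1 q [-0.52  0.72  1.76  0.    0.66  2.33]
shift in tool: [-0.0014  0.0035 -0.    ]
```

View pics/z6.png

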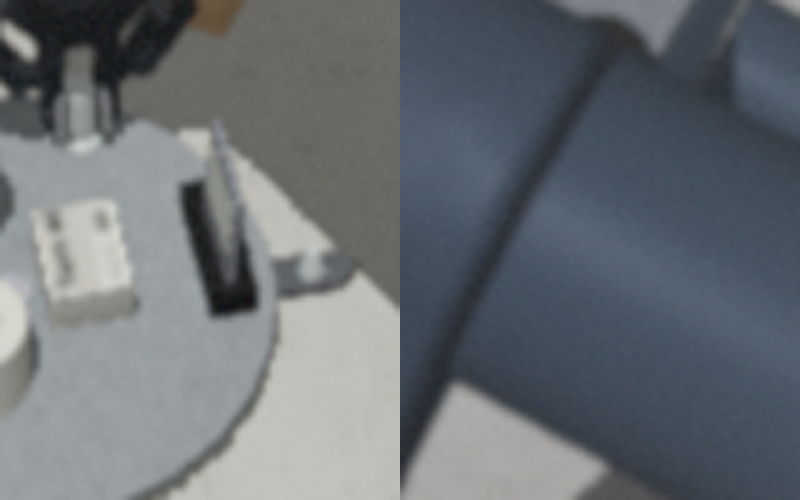

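The picture shows the holder nearly lined up with the pointer (cone at crop (313,262)) and the card seated in it. The last correction is about 1.9 degrees.

>>> {"api": "servo_tool", "payload": {
  "rows": [
    [[0,0,1,-0.0007,0.0018,0,-1],[0,0,1,-0.0007,0.0018,0,-1],[0,0,0,0,0,0,-1],[0,0,0,0,0,0,-1],[0,0,0,0,0,0,-1],[0,0,0,0,0,0,-1]]
  ]
}}

```text
t: 14.07
tcp_pos: [0.5196, -0.1695, 0.0606]
tool_rot: [0.792, -0.611, -0.0, -0.001]
force: [1.5, 4.5, 7.6]
finger_gap: 0.196
gripper_force: 40.2
```

```bash
python3 - <<'E'
import fin; from h import *
s=manip.snapshot("scene")
r=lambda im,x,y,w,h,k:cv2.resize(im[y:y+h,x:x+w],None,fx=k,fy=k,interpolation=cv2.INTER_CUBIC)
cv2.imwrite("pics/z7.png",r(s,290,145,70,60,8))
for an in(-163.5,-165.5,-167.5):
  t=np.radians(an);e=np.array([np.cos(t),np.sin(t)]);n=np.array([-e[1],e[0]])
  q=[[*(fin.A+a*e+b*n),z] for a,b,z in((.128,-.04,.05),(.102,-.04,.05),(.102,.04,.05),(.102,.04,.028),(.128,.04,.028),(.128,.04,.05),(.168,0,.008))]
  print(an,((proj("scene",q)+.5-[290,145])*8).round(0).tolist())
E
```

```text
[ 0.55018374 -0.05928071] [0.11455919 0.11483705 0.11505349 0.11439079] knob -105.50886098598
pointer [-165.52869896 -165.55183228]
deg to go -0.031404634237844675
t 14.07 tcp [ 0.5196 -0.1695  0.0606] yaw_y -165.26 zaxis [ 0.001  0.002 -1.   ] F [1.5 4.5 7.6] gap 0.196 gf 40.2 q [-0.52  0.72  1.77  0.    0.66  2.36]
shift in tool: [ 0.0005  0.0004 -0.    ]
-163.5 [[341.0, 340.0], [265.0, 353.0], [213.0, 171.0], [213.0, 211.0], [285.0, 199.0], [287.0, 159.0], [421.0, 304.0]]
-165.5 [[340.0, 351.0], [263.0, 362.0], [219.0, 178.0], [219.0, 218.0], [292.0, 208.0], [293.0, 168.0], [425.0, 317.0]]
-167.5 [[338.0, 362.0], [261.0, 371.0], [225.0, 186.0], [224.0, 226.0], [298.0, 218.0], [300.0, 177.0], [428.0, 330.0]]
```

View pics/z7.png

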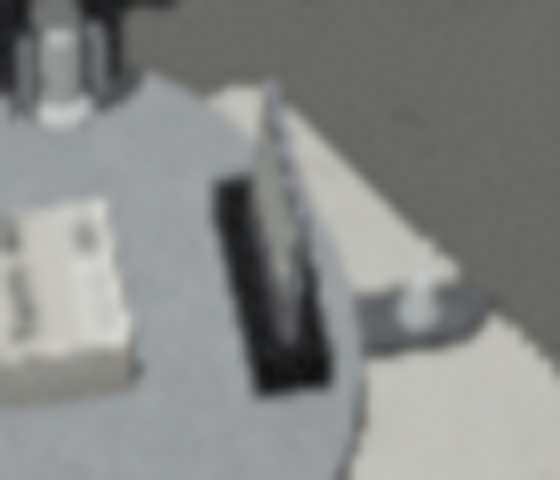

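```bash
python3 -c "
from station import manip
print(manip.sign_off())"
```

```text
the job is handed in; nothing more can be done
None
```

I handed the job in: the card is seated in the holder and released, and the carousel is turned to within about 1° of the pointer (my estimate) with the gripper still holding the knob, at about 14 s of the 72 s allowed; no verdict came back.

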